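# Set and hold the length stop

### The arm

A 6-joint arm with a two-finger parallel gripper is mounted at the origin on a cart in front of the work surface, level with it; the furniture and walls round the work are solid. World frame = base frame: x ahead of the robot, y to its left, z up, the work surface at z = 0. Lengths are in m, angles in rad, forces in N, time in s.
With the tool pointing down it reaches from about 0.4 to 0.925 m from the base axis. Payload 12.5 kg.
Tool frame: the origin (TCP) lies at the very end of the fingers, on their centre line; the grasp point (between the pads) lies 19 mm behind it; z points along the fingers, y is the line along which they close (so a half turn about z gives the same grasp; the last joint's range is limited). The gripper opens to 95 mm and grips with 3 to 60 N. Pads are 20 mm wide; open, the fingers measure 119 mm over their backs; the gripper's body (75 mm by 180 mm) begins 59 mm behind the grasp point.
Start: joints at [1.001, 0.491, 1.559, -0, 1.092, -0.106], TCP at [0.28, 0.559, 0.215] pointing down, gripper open.
Joint ranges: [-3.1, 3.1], [-0.84, 2.19], [0.05, 2.79], [-1.13, 4.28], [0.06, 2.93], [-2.69, 2.69]. Speed limits (rad/s): [2.22, 2.22, 2.79, 3.14, 3.14, 3.14].

### API

Orientations are given as a unit quaternion [x, y, z, w].
In Python, from plant import * gives the robot as it stands. Calls block until the motion is done:
- movep(position, orientation): joint-space move of the TCP to a pose.
- servo_line(position, ori=None, speed=0.15, stop_force=None): straight line of the TCP; ori=None keeps the orientation; speed is the mean speed in m/s. With stop_force (N) it stops when the force on the tool has changed by that much, and returns True; else False.
- move_joints(angles): joint-space move.
- command_gripper(opening): finger opening in m; the grip force is fixed at half the most; returns when the fingers have stopped.
- hold(seconds).
- solve_ik(position, orientation): joint angles nearest the present ones, or None.
- observe(): the state.
- read_camera(name): name is "side" or "top" or "wrist"; returns a dict with "frame" (480x640x3 uint8, blue, green, red), "K" (3x3 intrinsics, pixels), "R" (3x3) and "t" (3): a world point X has camera coordinates R X + t; the wrist camera has in their place "tool_from_camera" (4x4, takes a point from camera to tool coordinates, whose origin is the TCP and whose axes are the flange's). Camera axes: x right, y down, z forward; pixel columns grow to the right and rows downward; lengths in m; the calibration is good to about 2 mm. A picture is of the moment at which its call begins: read the wrist's pose just before it. There is no depth.
A pose or a line that the arm cannot do raises PlanningError and nothing moves.
- sign_off(): hands the job in; it is judged then, once.
The state is a dict: "t": time; "qpos": joint angles; "qd": joint speeds; "effort": joint torques, N m; "tool_pos": TCP position; "eef_rot": TCP orientation; "wrist_force": force on the tool from outside, world axes, zero at the start; "ft_torque": the same for the moment, N m; "grip_width": finger opening in m; "finger_force": force on a finger pad.
Only numpy, scipy, OpenCV 4.12 (cv2) and the standard library are available. Lean on these libraries where they do the work, as an engineer would, in place of code of your own. Each camera call takes 0.05 s, during which the arm holds its last target. There are 200 camera calls.

### The job

Stand the orange square-drive driver in the square recess of the black lock knob on the length stop, tip fully home, and let go of it, so that a colleague can turn it. Then draw the sprung sliding leg out until its pointer is level with the red mark, and with the leg held there swing the red cam lever fully closed along the leg. Finish while still holding the leg at the mark with the lever closed and the driver standing in the knob; leave the mark and everything else on the worktop alone.

Things in the scene. Friction and masses are not known exactly. Their poses are not given: they have to be found in the camera images.
- fixture: Length stop fixed to the worktop: plywood base 10 mm thick (x -92 to 68, y -175 to 145 mm). Origin on the worktop surface under the tube's mouth, z up. Tube axis along y at x 0, z 40, 30 mm wide, top z 53; its black collar (42 wide, top z 56) ends at y 0, and the leg comes out toward +y. Lock knob at y -115; mark and scale on the -x side; the lever opens to +x. Its yaw varies.
- leg: Sliding steel leg, 24 mm wide (x), z 30 to 50 above the worktop, ending in a stop plate (x -60 to 60, 10 thick, z 13 to 55, cork outside). Origin: centre of the plate's inner face (toward the collar), z 40, on the leg's axis; axes as the fixture's. Starts fully in, this face at fixture y 45; slides out to +y up to 75. A spring pulls it in with 3 to 5 N, even with the lever closed: hold it.
- pointer (a point): End of the small black pointer at the plate's -x end, 20 mm above the worktop; moves with the leg, at the middle of the plate's thickness (5 mm beyond the inner face in y). Axes as the fixture's.
- mark (a point): Top of the red clip on the scale (the length mark; 14 mm wide, 12 long, 9 high), at fixture x -84; axes as the fixture's. The pointer is at the mark when both have the same fixture y: the leg is then 25 to 55 mm out. It slides if pushed hard; do not move it.
- cam_lever (a joint): Angle of the red cam lever about its vertical pivot on the collar, rad: 0 = closed, lying along the leg; it starts open at 0.26 to 0.36, swung to the fixture's +x side. Its stop is at 0. It stays where it is left; about 0.1 N m turns it.
- lever_pivot (a point): Pivot of the red lever, mid-height of its arm: fixture x 8, y -12, z 64.
- lever_tip (a point): Round end of the red lever, 125 mm from its pivot. The arm is 12 mm wide, z 57.5 to 69.5 above the worktop, and passes over leg and plate. Closed, its outer face is at fixture x +14 (the leg's sides are at x -12 and +12), so fingers closing across leg and lever to 26 mm shut the lever and hold the leg at once. Fingers fit down behind the plate on either side of the leg.
- recess (a point): Centre of the mouth of the square recess in the top of the black lock knob (40 mm across), 80 mm above the worktop. The recess is 10.5 mm wide and 20 mm deep; its sides lie along this frame's x and y. The knob turns about the vertical with very little friction and is captive.
- driver: Driver with orange handle, upright in its stand. Origin at the end of its tip, z up, x and y along the sides of the square tip: 8.5 mm wide, 26 long, tapered over the last 3 mm to 5 mm. Round shank 10 mm; handle from 44 to 109 mm up, 27 across between 66 and 100. 100 g. When home, its origin is 20 mm under the recess's mouth and it may lean about 0.1 rad.
- driver_tip (a point): End of the driver's tip (same point as driver's origin).
- driver_stand: Wooden block 66 x 66 x 44 mm, fixed; origin at the centre of its underside. The driver stands in its middle hole (13 mm square, right through), its handle's lower end at the block's top.
- wax_tin: Tin of wax 95 x 95 x 33 mm, bystander. Origin at the centre of its underside.
- tape_measure: Tape measure 38 x 84 x 68 mm, bystander. Origin at the centre of its underside.
- masking_tape: Roll of tape 104 x 102 x 25 mm, bystander. Origin at the centre of its underside.
- offcut_2: Wood offcut 62 x 90 x 38 mm, bystander. Origin at the centre of its underside.

How it is judged:
By the outcome, as a careful person would: the job done as asked, in the order asked, and still so for the second after the job is handed in, while the arm keeps its last pose, push and grip.
It also fails if it takes over 54 s, if anything falls off the work surface, if the arm or the gripper's body presses on something with over 40 N, if the wrist force passes 120 N, or if a joint passes its speed limit or range.

## Working session

There is one attempt and no reset: what is moved stays moved. The work goes in short steps, each a Python script; the robot and the scene stay as the last script left them, time stands still between calls to the robot, and variables do not carry over. Pictures are saved under pics/ and viewed, at most 12 in all, crops included, and the job is handed in when it is done.

```bash
ls; mkdir -p pics; python3 - <<'E'
from plant import *
import cv2,numpy as np
o=observe();print(o['t'],o['tool_pos'],o['eef_rot'],o['grip_width'],o['wrist_force'])
import pickle
d={}
for n in("top","side","wrist"):
    c=read_camera(n);d[n]=c;cv2.imwrite(f"pics/{n}0.png",c['frame']);print(n,[ (k,np.round(v,3).tolist()) for k,v in c.items() if k!='frame'])
pickle.dump(d,open('c0.pkl','wb'))
E
```

```text
pics
0.0 [0.27945349 0.55876507 0.21405111] [ 2.29851364e-01  9.73225582e-01 -5.28048181e-04 -1.96278773e-04] 0.09523175856199574 [ 0.43667844 -0.16492439 -0.26048314]
top [('K', [[505.73, 0.0, 321.048], [0.0, 505.73, 241.48], [0.0, 0.0, 1.0]]), ('R', [[-0.018, -1.0, 0.0], [-0.984, 0.018, -0.175], [0.175, -0.003, -0.985]]), ('t', [0.056, 0.6, 1.03])]
side [('K', [[509.833, 0.0, 330.999], [0.0, 509.833, 233.958], [0.0, 0.0, 1.0]]), ('R', [[0.982, -0.189, 0.02], [-0.1, -0.606, -0.789], [0.162, 0.773, -0.614]]), ('t', [-0.574, 0.173, 1.028])]
wrist [('K', [[407.412, 0.0, 313.109], [0.0, 407.412, 235.531], [0.0, 0.0, 1.0]]), ('tool_from_camera', [[0.001, -0.959, -0.284, 0.081], [1.0, 0.001, 0.0, -0.0], [-0.0, -0.284, 0.959, -0.17], [0.0, 0.0, 0.0, 1.0]])]
```

View pics/top0.png

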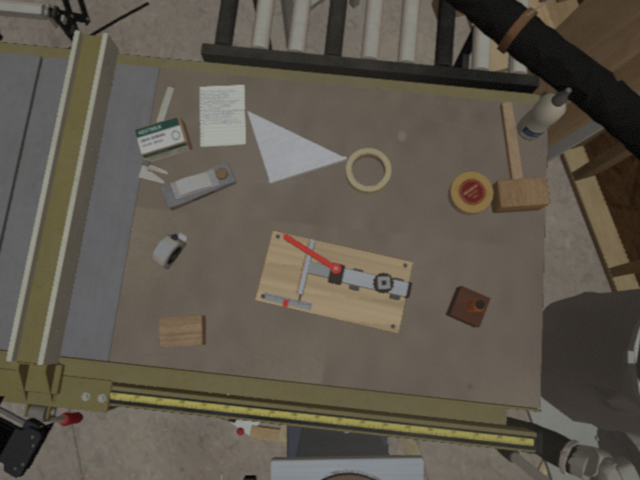

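View pics/side0.png

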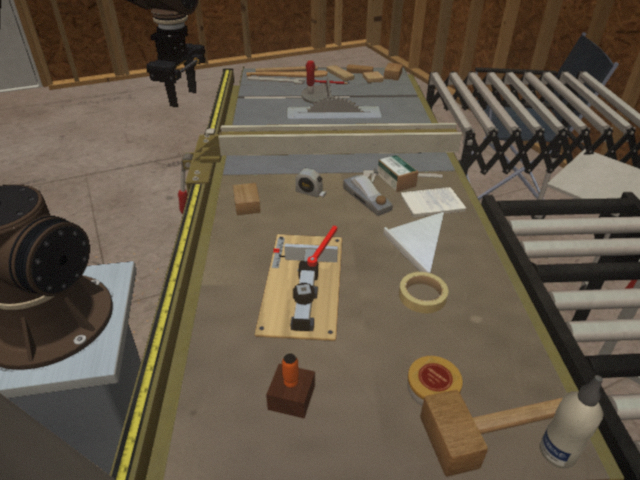

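Top view: base plate spans (258,232)–(412,332), knob at (383,283), lever pivot (337,268), lever tip (288,237), mark (286,302), driver handle top (480,303). The side view confirms this: driver in its stand (290,370), knob (304,292).

```bash
cat > h.py <<'E'
import numpy as np,cv2
from scipy.spatial.transform import Rotation as Rn
def down(yaw):  # tool pointing down, tool x axis at world angle yaw
    c,s=np.cos(yaw),np.sin(yaw)
    return Rn.from_matrix(np.array([[c,s,0],[s,-c,0],[0,0,-1.]])).as_quat()
def pose(cam,obs=None):
    "camera rotation (cam->world) and centre"
    if 'R' in cam: return cam['R'].T,-cam['R'].T@cam['t']
    T=cam['tool_from_camera'];Q=Rn.from_quat(obs['eef_rot']).as_matrix()
    return Q@T[:3,:3],Q@T[:3,3]+obs['tool_pos']
def ray(cam,uv,z,obs=None):
    A,c=pose(cam,obs)
    uv=np.atleast_2d(np.asarray(uv,float))
    d=(A@np.linalg.inv(cam['K'])@np.c_[uv,np.ones(len(uv))].T).T
    z=np.broadcast_to(z,len(uv))
    return c+d*((z-c[2])/d[:,2])[:,None]
def proj(cam,X,obs=None):
    A,c=pose(cam,obs); p=(np.atleast_2d(X)-c)@A; p=p@cam['K'].T
    return p[:,:2]/p[:,2:]
def fix(o,yaw,p):
    "fixture -> world"
    c,s=np.cos(yaw),np.sin(yaw);p=np.asarray(p,float)
    q=np.array([c*p[0]-s*p[1],s*p[0]+c*p[1],0 if len(p)<3 else p[2]])
    return q+np.array([o[0],o[1],0])
E
python3 - <<'E'
import pickle;from h import *
d=pickle.load(open('c0.pkl','rb'));c=d['top'];f=c['frame']
hsv=cv2.cvtColor(f,cv2.COLOR_BGR2HSV)
# base
m=cv2.inRange(hsv,(10,50,110),(28,200,255));
r=np.zeros_like(m);r[225:340,250:420]=1
m=cv2.morphologyEx(m*r,cv2.MORPH_CLOSE,np.ones((15,15)))
k=max(cv2.findContours(m,0,2)[0],key=cv2.contourArea)
b=cv2.boxPoints(cv2.minAreaRect(k));print(b)
w=ray(c,b,.01);print(np.round(w,4))
ctr=w.mean(0);e=w[1]-w[0],w[2]-w[1];e=max(e,key=np.linalg.norm);print(np.linalg.norm(w[1]-w[0]),np.linalg.norm(w[2]-w[1]))
if e[1]<0:e=-e
yaw=np.arctan2(-e[0],e[1]);o=ctr[:2]-fix((0,0),yaw,(-.012,-.015))[:2]
print('o',o,'yaw',yaw)
for n,uv,z in(('knob',(383,283),.08),('piv',(337,268),.069),('tip',(288,237),.069),('mark',(286,302),.019),('drv',(480,303),.109)):print(n,ray(c,uv,z)[0].round(4))
print('knob pred',fix(o,yaw,(0,-.115)),'piv',fix(o,yaw,(.008,-.012)))
m=cv2.inRange(hsv,(0,170,90),(6,255,255))
E
```

```text
[[253.91882 300.7881 ]
 [270.17822 228.78217]
 [414.77325 261.43268]
 [398.51385 333.4386 ]]
[[ 0.4798  0.1936  0.01  ]
 [ 0.6395  0.1581  0.01  ]
 [ 0.56   -0.1617  0.01  ]
 [ 0.404  -0.1187  0.01  ]]
0.1635957538155608 0.3295015306394558
o [0.53606979 0.0294926 ] yaw -0.24357813558281885
knob [ 0.5071 -0.0808  0.08  ]
piv [0.5412 0.0127 0.069 ]
tip [0.6089 0.1146 0.069 ]
mark [0.4754 0.123  0.019 ]
drv [ 0.4612 -0.2683  0.109 ]
knob pred [ 0.50833447 -0.08211274  0.        ] piv [0.54093951 0.01591741 0.        ]
```

```bash
python3 - <<'E'
from plant import *
from h import *
import pickle
q=down(1.327);d={}
for n,p in(('leg',(.53,.07,.24)),('knob',(.508,-.081,.2)),('drv',(.461,-.268,.2))):
    movep(list(p),q);hold(.2);o=observe();c=read_camera('wrist');d[n]=(c,o)
    cv2.imwrite(f"pics/w_{n}.png",c['frame']);print(n,o['t'],o['tool_pos'],o['eef_rot'].round(4))
pickle.dump(d,open('c1.pkl','wb'))
a=d['knob'][0]['frame'][90:390,120:520];b=d['drv'][0]['frame'][90:390,120:520]
cv2.imwrite('pics/kd.png',cv2.resize(np.vstack([a,b]),None,fx=1,fy=1))
E
```

```text
leg 2.3333 [0.52994726 0.07056288 0.23994822] [ 0.7875  0.6163 -0.     -0.    ]
knob 3.2583 [ 0.50838228 -0.07987388  0.20033589] [7.873e-01 6.165e-01 2.000e-04 2.000e-04]
drv 4.3 [ 0.46156391 -0.26668893  0.20010353] [7.872e-01 6.166e-01 1.000e-04 0.000e+00]
```

View pics/kd.png

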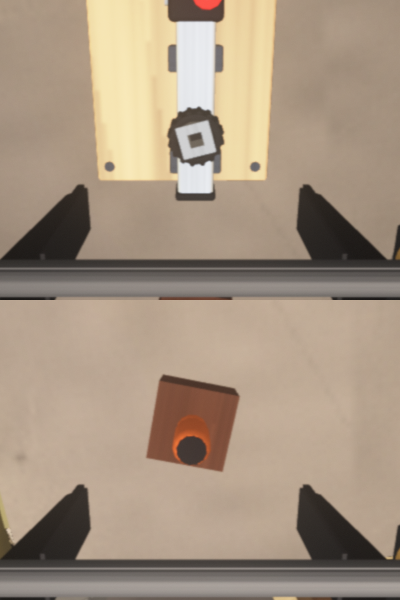

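View pics/w_leg.png

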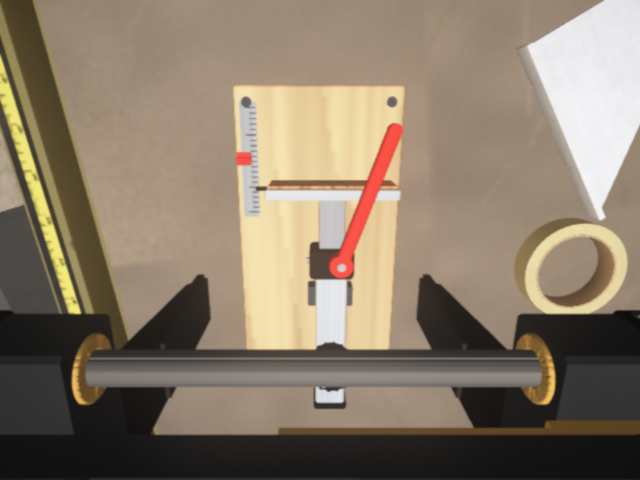

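The knob shows a light square with a dark recess at full-frame (316,229). The driver's black cap is at (311,240). In the leg view the red clip is at (244,158), the pointer tip at (258,188), the pivot at (341,267) and the lever tip at (395,130).

```bash
python3 - <<'E'
from h import *
import pickle
d=pickle.load(open('c1.pkl','rb'))
def big(m): return max(cv2.findContours(m,0,2)[0],key=cv2.contourArea)
def mom(k): M=cv2.moments(k);return M['m10']/M['m00'],M['m01']/M['m00']
def roi(f,x0,y0,x1,y1):
    r=np.zeros(f.shape[:2],np.uint8);r[y0:y1,x0:x1]=255;return r
# knob plate
c,o=d['knob'];f=c['frame'];g=cv2.cvtColor(f,cv2.COLOR_BGR2GRAY)
print(g[222:238:2,296:338:2])
m=cv2.inRange(g,130,255)&roi(f,292,206,340,252)
cs=[k for k in cv2.findContours(m,0,2)[0]];cs.sort(key=lambda k:-np.count_nonzero(cv2.pointPolygonTest(k,(316,229),False)>=0)*1e4-cv2.contourArea(k))
k=cs[0];b=cv2.boxPoints(cv2.minAreaRect(k));w=ray(c,b,.08,o);print('plate',b.round(1).tolist(),w.mean(0).round(4),[np.linalg.norm(w[i]-w[i-1]).round(4) for i in range(4)],[np.degrees(np.arctan2(*(w[i]-w[i-1])[1::-1])).round(1) for i in range(4)])
m=cv2.inRange(g,0,110)&roi(f,307,220,326,239)
k=big(m);b=cv2.boxPoints(cv2.minAreaRect(k));w=ray(c,b,.08,o);print('hole',mom(k),ray(c,mom(k),.08,o),[np.linalg.norm(w[i]-w[i-1]).round(4) for i in range(4)],[np.degrees(np.arctan2(*(w[i]-w[i-1])[1::-1])).round(1) for i in range(4)])
# driver cap
c,o=d['drv'];f=c['frame'];g=cv2.cvtColor(f,cv2.COLOR_BGR2GRAY)
k=big(cv2.inRange(g,0,55)&roi(f,285,215,340,262));e=cv2.fitEllipse(k);print('cap',e,ray(c,e[0],.109,o),'diam',e[1][0]/407*(o['tool_pos'][2]+.17-.109))
hsv=cv2.cvtColor(f,cv2.COLOR_BGR2HSV)
k=big(cv2.inRange(hsv,(0,90,30),(14,255,255))&roi(f,240,150,380,270))
hb=cv2.boxPoints(cv2.minAreaRect(k));print('stand',hb.tolist(),ray(c,hb,.044,o).round(4).tolist(),ray(c,hb,.044,o).mean(0))
# fixture
c,o=d['leg'];f=c['frame'];hsv=cv2.cvtColor(f,cv2.COLOR_BGR2HSV)
r=cv2.inRange(hsv,(0,170,120),(6,255,255))|cv2.inRange(hsv,(174,170,120),(180,255,255))
k=big(r&roi(f,230,145,256,172));x=cv2.boundingRect(k);print('clip',x,mom(k),ray(c,mom(k),.019,o))
k=big(r&roi(f,320,110,420,285));cl=cv2.boxPoints(cv2.minAreaRect(k));print('lever',cl.round(1).tolist())
w=ray(c,cl,.0695,o);print(w.round(4).tolist())
piv=ray(c,(341.5,267.5),.0715,o)[0];print('piv',piv)
# base edges, left & right, by yellow mask at rows
m=cv2.inRange(hsv,(10,60,120),(28,200,255))
L=[];R=[]
for y in range(100,310,6):
    xs=np.where(m[y,200:430])[0]+200;L.append((xs[0],y));R.append((xs[-1],y))
for P in(L,R):
    w=ray(c,P,.01,o);w=w[:,:2]
    for _ in range(3):
        a=np.polyfit(w[:,1],w[:,0],1);e=w[:,0]-np.polyval(a,w[:,1]);w=w[abs(e)<max(.001,1.5*e.std())]
    print('edge yaw',-np.arctan(a[0]),'x at y=.07',np.polyval(a,.07),len(w))
xs=[np.where(m[60:120,x])[0][0]+60 for x in range(245,395,10)];w=ray(c,np.c_[range(245,395,10),xs],.01,o);a=np.polyfit(w[:,0],w[:,1],1);print('far edge yaw',np.arctan(a[0]),w.mean(0))
E
```

```text
[[171 209 209 210 209 206 204 208 206 194 184 150 150 203 208 208 208 189
   96  73  73]
 [149 208 209 209 210 204 191 162 127  97  82  74  95 193 209 209 209 203
  123  70  74]
 [112 201 210 210 209 198 127  84  75  74  73  73  81 167 208 208 209 207
  155  72  73]
 [ 87 182 210 209 209 205 146  89  75  73  73  77  83 153 208 209 208 209
  176  78  72]
 [ 75 156 208 208 209 208 173 100  82  89  99 101 105 135 202 208 209 209
  193  94  74]
 [ 73 120 203 209 209 209 188 118 106 106 106 106 105 115 189 209 208 209
  203 118  74]
 [ 72  93 194 209 209 209 201 132 107 107 107 105 106 118 180 207 209 209
  208 158  75]
 [ 73  76 166 209 209 208 206 155 107 113 129 150 170 191 203 209 208 208
  208 176  84]]
plate [[294.20001220703125, 217.6999969482422], [328.1000061035156, 209.1999969482422], [336.1000061035156, 241.5], [302.20001220703125, 249.89999389648438]] [ 0.5092 -0.0816  0.08  ] [np.float64(0.0256), np.float64(0.0256), np.float64(0.0254), np.float64(0.0262)] [np.float64(89.1), np.float64(0.5), np.float64(-89.5), np.float64(-179.1)]
hole (315.4434654919236, 229.23935389133624) [[ 0.5095108  -0.08125384  0.08      ]] [np.float64(0.0089), np.float64(0.0088), np.float64(0.0089), np.float64(0.0088)] [np.float64(89.6), np.float64(0.6), np.float64(-90.0), np.float64(-179.3)]Traceback (most recent call last):
  File "<stdin>", line 18, in <module>
cv2.error: OpenCV(4.12.0) /io/opencv/modules/imgproc/src/shapedescr.cpp:361: error: (-201:Incorrect size of input array) There should be at least 5 points to fit the ellipse in function 'fitEllipseNoDirect'
```

```bash
python3 - <<'E'
from h import *
import pickle
d=pickle.load(open('c1.pkl','rb'))
def big(m): return max(cv2.findContours(m,0,2)[0],key=cv2.contourArea)
def mom(k): M=cv2.moments(k);return M['m10']/M['m00'],M['m01']/M['m00']
def roi(f,x0,y0,x1,y1):
    r=np.zeros(f.shape[:2],np.uint8);r[y0:y1,x0:x1]=255;return r
c,o=d['drv'];f=c['frame'];hsv=cv2.cvtColor(f,cv2.COLOR_BGR2HSV)
print(f[240,290:335:4].tolist())
k=big(cv2.inRange(hsv,(0,0,0),(180,110,90))&roi(f,293,222,330,258));e=cv2.minEnclosingCircle(k);print('cap',e,mom(k),ray(c,mom(k),.109,o),'diam',2*e[1]/407*(o['tool_pos'][2]+.17-.109))
k=big(cv2.inRange(hsv,(0,90,30),(14,255,255))&roi(f,240,150,380,270))
hb=cv2.boxPoints(cv2.minAreaRect(k));print('stand',hb.tolist(),ray(c,hb,.044,o).round(4).tolist(),ray(c,hb,.044,o).mean(0))
c,o=d['leg'];f=c['frame'];hsv=cv2.cvtColor(f,cv2.COLOR_BGR2HSV)
r=cv2.inRange(hsv,(0,170,120),(6,255,255))|cv2.inRange(hsv,(174,170,120),(180,255,255))
k=big(r&roi(f,230,145,256,172));x=cv2.boundingRect(k);print('clip',x,mom(k),ray(c,mom(k),.019,o))
k=big(r&roi(f,320,110,420,285));cl=cv2.boxPoints(cv2.minAreaRect(k));print('lever',cl.round(1).tolist())
w=ray(c,cl,.0695,o);print(w.round(4).tolist())
piv=ray(c,(341.5,267.5),.0715,o)[0];print('piv',piv)
m=cv2.inRange(hsv,(10,60,120),(28,200,255))
L=[];R=[]
for y in range(100,310,6):
    xs=np.where(m[y,225:412])[0]+225;L.append((xs[0],y));R.append((xs[-1],y))
for P in(L,R):
    w=ray(c,P,.01,o);w=w[:,:2]
    for _ in range(4):
        a=np.polyfit(w[:,1],w[:,0],1);e=w[:,0]-np.polyval(a,w[:,1]);w=w[abs(e)<max(.001,1.5*e.std())]
    print('edge yaw',-np.arctan(a[0]),'x at y=.07',np.polyval(a,.07),len(w))
xs=[np.where(m[60:120,x])[0][0]+60 for x in range(245,395,10)];w=ray(c,np.c_[range(245,395,10),xs],.01,o);a=np.polyfit(w[:,0],w[:,1],1);print('far edge yaw',np.arctan(a[0]),w.mean(0))
cv2.imwrite('pics/zoom.png',cv2.resize(f[90:290,220:420],None,fx=3,fy=3,interpolation=cv2.INTER_CUBIC))
E
```

```text
[[58, 77, 123], [56, 110, 221], [54, 58, 71], [53, 56, 67], [54, 57, 67], [51, 56, 66], [51, 55, 65], [52, 55, 66], [52, 57, 66], [50, 75, 140], [50, 81, 152], [58, 77, 124]]
cap ((311.23077392578125, 240.36538696289062), 14.01911449432373) (311.17536103743, 240.16563513115236) [[ 0.45977473 -0.2668118   0.109     ]] diam 0.017987421703902908
stand [[264.1684875488281, 246.88656616210938], [280.3197937011719, 164.1112060546875], [360.2051696777344, 179.6986083984375], [344.0538635253906, 262.4739685058594]] [[0.4149, -0.2824, 0.044], [0.4462, -0.219, 0.044], [0.5052, -0.2463, 0.044], [0.4772, -0.3121, 0.044]] [ 0.46087243 -0.26495665  0.044     ]
clip (237, 153, 14, 11) (243.07458143074578, 158.31354642313545) [[0.47501134 0.12605553 0.019     ]]
lever [[325.79998779296875, 271.70001220703125], [390.8999938964844, 121.4000015258789], [412.29998779296875, 130.60000610351562], [347.20001220703125, 281.0]]
[[0.5276, 0.015, 0.0695], [0.6084, 0.1286, 0.0695], [0.6239, 0.1173, 0.0695], [0.5443, 0.0017, 0.0695]]
piv [0.54216206 0.01635232 0.0715    ]
edge yaw -0.30508012428786613 x at y=.07 0.4377024523933733 32
edge yaw -0.17499021230568834 x at y=.07 0.6285076496572096 35
far edge yaw -0.24285728247361307 [0.56197014 0.1941391  0.01      ]
```

View pics/zoom.png

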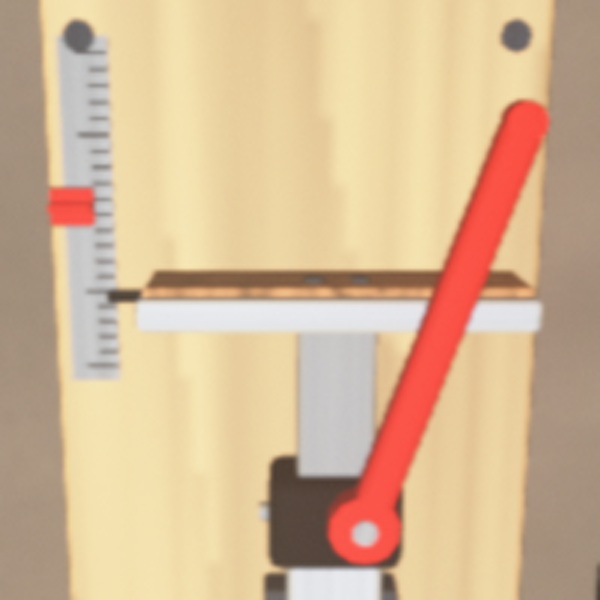

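The zoom shows the clip's centre line at about (243,158) and the pointer end at (256.7,188.7). Fixture yaw is about −0.245, with its origin near (0.537, 0.030). The recess is at (0.5093, −0.0815) with yaw about 0, and the stand's yaw is −25.5°. Next I grasp the driver.

```bash
python3 - <<'E'
from plant import *
from h import *
import pickle
servo_line([.4598,-.2668,.125],speed=.15)
servo_line([.4598,-.2668,.064],speed=.08)
command_gripper(.02);hold(.2);o=observe();print(o['t'],o['grip_width'],o['finger_force'],o['wrist_force'],o['tool_pos'])
servo_line([.4598,-.2668,.15],speed=.12)
movep([.509,-.0815,.19],down(1.327+.445));hold(.4)
d={};o=observe();print(o['t'],o['tool_pos'],o['grip_width'],o['wrist_force'])
for n in('wrist','side','top'):d[n]=(read_camera(n),o)
pickle.dump(d,open('c2.pkl','wb'))
f=d['wrist'][0]['frame'][200:320,250:380];a=cv2.resize(f,None,fx=4,fy=4,interpolation=cv2.INTER_CUBIC)
p=proj(d['side'][0],[o['tool_pos']-[0,0,.05]])[0].astype(int);print(p)
s=d['side'][0]['frame'][p[1]-50:p[1]+50,p[0]-22:p[0]+22];s=cv2.resize(s,(211,480),interpolation=cv2.INTER_CUBIC)
cv2.imwrite('pics/held.png',np.hstack([a,s]))
E
```

```text
7.1917 0.026335882016558027 29.999882209813222 [-1.03814041  0.4289195  -0.423272  ] [ 0.45980558 -0.26681506  0.063998  ]
9.2583 [ 0.50890301 -0.08206461  0.18985835] 0.026374527542682276 [-0.2719605   0.05815548 -0.73933091]
[301 266]
```

View pics/held.png

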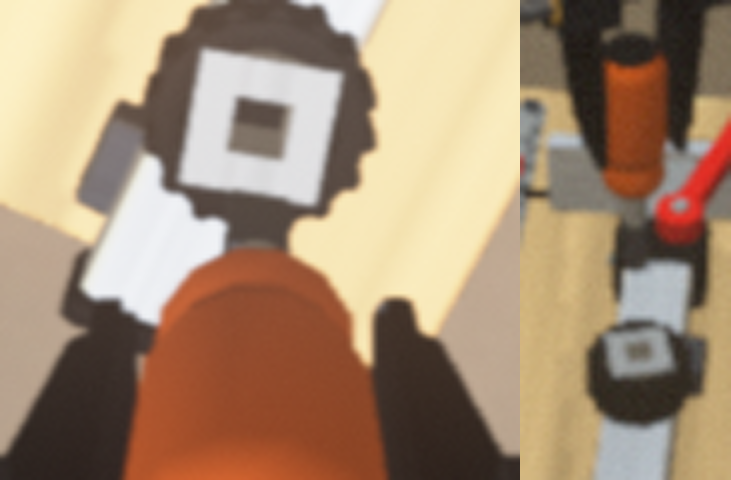

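The held driver hangs straight between the fingers: tip end in the wrist frame at about (314.5,257), recess at (315,232). I refine the recess position from this view and lower gently with a force stop.

```bash
python3 - <<'E'
from plant import *
from h import *
import pickle
d=pickle.load(open('c2.pkl','rb'));c,o=d['wrist'];f=c['frame']
g=cv2.cvtColor(f,cv2.COLOR_BGR2GRAY);m=cv2.inRange(g,150,255);r=np.zeros_like(m);r[209:254,293:338]=255
k=max(cv2.findContours(m&r,0,2)[0],key=cv2.contourArea);b=cv2.boxPoints(cv2.minAreaRect(k));w=ray(c,b,.08,o);rc=w.mean(0)
print('recess',rc,np.degrees(np.arctan2(*(w[1]-w[0])[1::-1])), 'hole',ray(c,(314.8,231.8),.08,o))
Q=Rn.from_quat(o['eef_rot']).as_matrix();tip=o['tool_pos']+Q@[0,0,.064]
print('tip expect wrist',proj(c,[tip],o),'side',proj(d['side'][0],[tip]),'recess side',proj(d['side'][0],[[.5093,-.0815,.08]]))
p=(rc+[.5093,-.0815,.08])/2;print(p)
p=p[:2]
servo_line([*p,.156],ori=down(1.772),speed=.1);hold(.2)
s=servo_line([*p,.123],speed=.03,stop_force=6);o=observe();print(s,o['t'],o['tool_pos'],o['wrist_force'],o['ft_torque'])
E
```

```text
recess [ 0.50946558 -0.08150652  0.08      ] 91.74540599094475 hole [[ 0.50957844 -0.0817743   0.08      ]]
tip expect wrist [[313.95869371 252.76832544]] side [[301.57464141 272.0846935 ]] recess side [[302.09472314 289.28848574]]
[ 0.50938279 -0.08150326  0.08      ]
True 11.125 [ 0.5093391  -0.08151158  0.12368044] [-0.88337577  0.34566891  6.43355945] [-0.03448423  0.2594909   0.02118267]
```

It went home, with tip z about 0.060 at contact. Now I release, lift, check, and move over the leg.

```bash
python3 - <<'E'
from plant import *
from h import *
import pickle
yaw=-.2445;O=(.5372,.0301)
command_gripper(.095);hold(.2)
p=observe()['tool_pos'];servo_line([p[0],p[1],.215],speed=.15)
q=down(np.pi/2+yaw)
movep(fix(O,yaw,(.008,.031,.215)).tolist(),q);hold(.3)
d={};o=observe();print(o['t'],o['tool_pos'],o['qpos'].round(2))
for n in('wrist','side','top'):d[n]=(read_camera(n),o)
pickle.dump(d,open('c3.pkl','wb'))
a=cv2.resize(d['wrist'][0]['frame'],(533,400));s=cv2.resize(d['side'][0]['frame'][210:350,250:350],None,fx=2.6,fy=2.857)
cv2.imwrite('pics/rel.png',np.hstack([a,s[:400]]))
E
```

```text
14.325 [0.55243533 0.05735736 0.21505451] [-0.02  0.39  1.73 -0.    1.02  0.23]
```

View pics/rel.png

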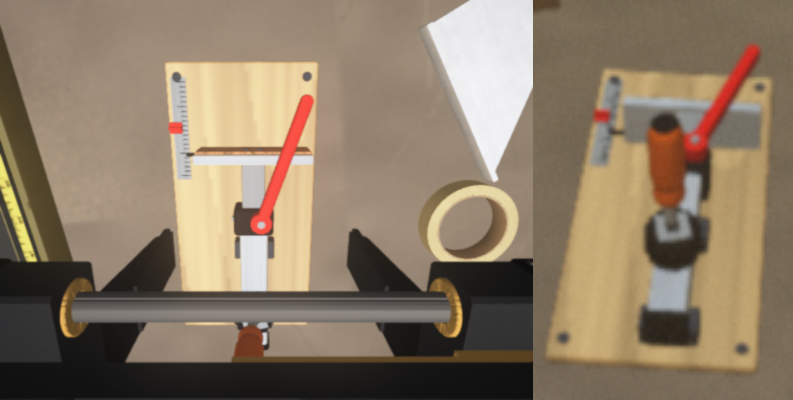

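The driver stands in the knob with a slight lean. In the wrist view (scaled) the clip is at (176,128), the pointer end at (190,155) and the lever is still open. I descend behind the plate and draw the leg out.

```bash
cat >> h.py <<'E'
YAW=-.2445;O=(.5372,.0301)
def unfix(w):
    c,s=np.cos(YAW),np.sin(YAW);d=np.asarray(w)[:2]-O
    return np.array([c*d[0]+s*d[1],-s*d[0]+c*d[1]])
def clip(c,o,guess=(-.084,.0781,.019)):
    f=c['frame'];h=cv2.cvtColor(f,cv2.COLOR_BGR2HSV)
    m=cv2.inRange(h,(0,150,90),(8,255,255))|cv2.inRange(h,(173,150,90),(180,255,255))
    g=proj(c,[fix(O,YAW,guess)],o)[0].astype(int);r=np.zeros_like(m);r[g[1]-14:g[1]+14,g[0]-16:g[0]+16]=255
    k=max(cv2.findContours(m&r,0,2)[0],key=cv2.contourArea);M=cv2.moments(k)
    uv=(M['m10']/M['m00'],M['m01']/M['m00']);return uv,cv2.boundingRect(k),unfix(ray(c,uv,guess[2],o)[0])
E
python3 - <<'E'
from plant import *
from h import *
import pickle
for n,k in(('c1.pkl','leg'),('c3.pkl','wrist')):
    c,o=pickle.load(open(n,'rb'))[k];print(clip(c,o), 'pointer expect px',proj(c,[fix(O,YAW,(-.075,.05,.02))],o))
    if n=='c1.pkl':print('pointer',unfix(ray(c,(257,188.6),.02,o)[0]))
q=down(np.pi/2+YAW)
servo_line(fix(O,YAW,(.008,.031,.08)).tolist(),ori=q,speed=.15)
s=servo_line(fix(O,YAW,(.008,.031,.03)).tolist(),speed=.07,stop_force=10);o=observe();print(s,o['t'],o['tool_pos'],o['wrist_force'])
if not s:
    servo_line(fix(O,YAW,(.008,.059,.03)).tolist(),speed=.04);hold(.2)
    d={};o=observe();print(o['t'],unfix(o['tool_pos']),o['tool_pos'],o['wrist_force'])
    for n in('wrist','side','top'):d[n]=(read_camera(n),o)
    pickle.dump(d,open('c4.pkl','wb'));cv2.imwrite('pics/pull.png',d['wrist'][0]['frame'])
E
```

```text
((243.3344867358708, 158.49250288350632), (236, 153, 15, 12), array([-0.0833286 ,  0.07788066])) pointer expect px [[253.12996431 187.88083262]]
pointer [-0.07129233  0.04930861]
((210.2737047898338, 153.03714565004887), (202, 147, 17, 13), array([-0.08296993,  0.07796495])) pointer expect px [[221.07862925 184.67627802]]
False 16.3917 [0.55261358 0.05825118 0.03013864] [-0.83041795  0.24420903 -0.39331254]
17.4417 [0.0079743  0.05882974] [0.55917812 0.08524971 0.02994656] [-1.70868425 -3.42504646  1.77095536]
```

View pics/pull.png

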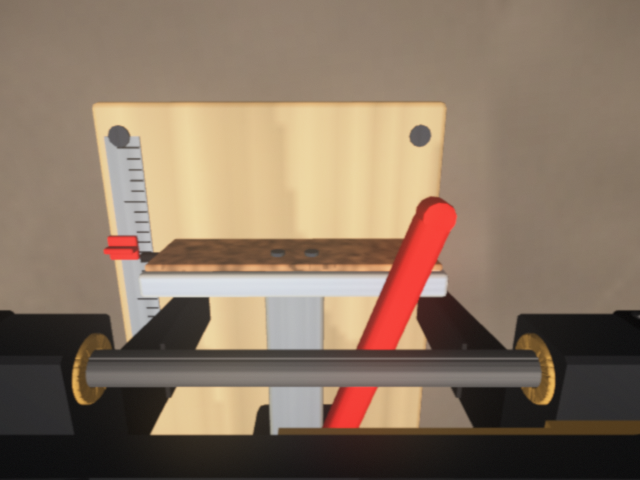

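```bash
python3 - <<'E'
from h import *
import pickle
c,o=pickle.load(open('c4.pkl','rb'))['wrist']
print(clip(c,o,(-.084,.078,.019)),[proj(c,[fix(O,YAW,(-.084,.078+dy,z))],o)[0].round(1).tolist() for dy in(-.006,0,.006) for z in(.01,.019)])
print('ptr expected',proj(c,[fix(O,YAW,(-.071,.07883+.005-.01+.02-.015,.02))],o))
cv2.imwrite('pics/z4.png',cv2.resize(c['frame'][225:275,85:165],None,fx=10,fy=10,interpolation=cv2.INTER_NEAREST))
E
```

```text
((119.6749387254902, 247.1678921568627), (104, 236, 29, 24), array([-0.08291147,  0.07948718])) [[127.8, 255.9], [119.5, 262.2], [126.2, 244.4], [117.8, 250.2], [124.6, 232.6], [116.0, 237.9]]
ptr expected [[144.5056464  249.17652347]]
```

View pics/z4.png

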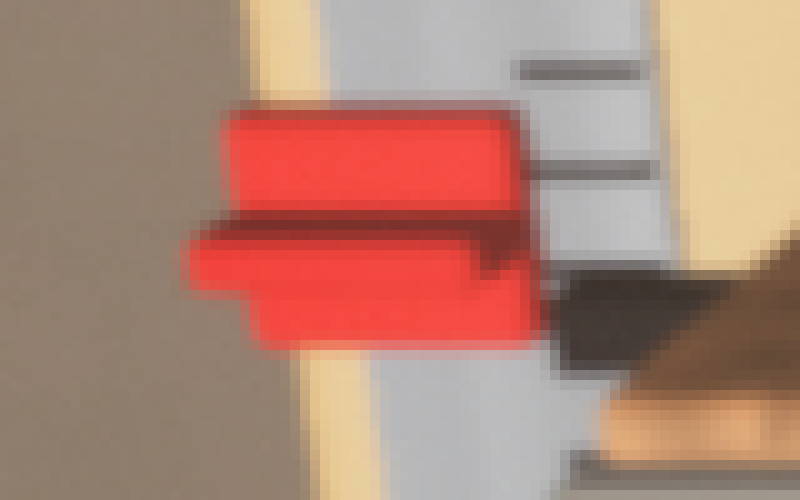

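The zoom shows the clip's raised rib top at about rows 248.5–254 (centre (118,251)) and the pointer end at about (141,257). Those give the mark at y ≈ 77.5 mm and the pointer at ≈ 75.0 mm, so it needs about 2.5 mm more.

```bash
python3 - <<'E'
from plant import *
from h import *
import pickle
c,o=pickle.load(open('c4.pkl','rb'))['wrist']
m=unfix(ray(c,(118,250.7),.019,o)[0]);p=unfix(ray(c,(141,256.5),.02,o)[0]);print(m,p)
y=unfix(o['tool_pos'])[1]+m[1]-p[1];print(y)
servo_line(fix(O,YAW,(.008,y,.03)).tolist(),speed=.03);hold(.2)
d={};o=observe();print(o['t'],unfix(o['tool_pos']),o['wrist_force'])
for n in('wrist','side','top'):d[n]=(read_camera(n),o)
pickle.dump(d,open('c5.pkl','wb'));c=d['wrist'][0]
cv2.imwrite('pics/z5.png',cv2.resize(c['frame'][230:290,85:165],None,fx=10,fy=10,interpolation=cv2.INTER_NEAREST))
E
```

```text
[-0.08392828  0.07774808] [-0.07305977  0.07522326]
0.061354564284682264
18.0417 [0.00801089 0.06131953] [ 0.32871204 -3.92854272  1.50313088]
```

View pics/z5.png

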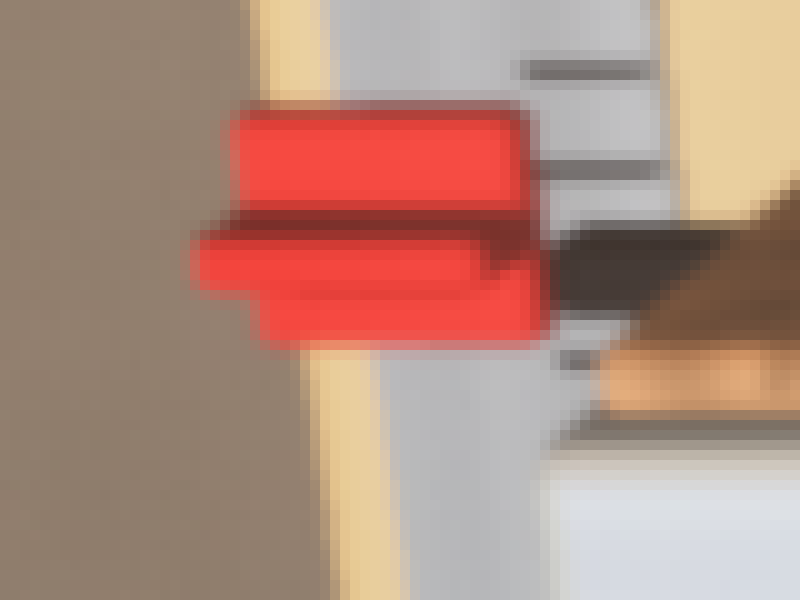

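The pointer centre (row 256.8) is within about 0.3 mm of the rib centre (256.2). I add 0.3 mm, centre on leg and lever, and close.

```bash
python3 - <<'E'
from plant import *
from h import *
import pickle
servo_line(fix(O,YAW,(.001,.0616,.034)).tolist(),speed=.03);hold(.1)
print(observe()['t'],unfix(observe()['tool_pos']))
command_gripper(.02);hold(.3)
d={};o=observe();print(o['t'],unfix(o['tool_pos']),o['wrist_force'],o['grip_width'],o['finger_force'],o['ft_torque'])
for n in('wrist','side','top'):d[n]=(read_camera(n),o)
pickle.dump(d,open('c6.pkl','wb'));f=d['wrist'][0]['frame']
z=cv2.resize(f[225:285,85:165],(400,300),interpolation=cv2.INTER_NEAREST)
s=cv2.resize(d['side'][0]['frame'][200:350,240:350],(220,300));t=cv2.resize(f,(620,300)[:2])
a=cv2.resize(f,(400,300));cv2.imwrite('pics/closed.png',np.vstack([np.hstack([z,a]),np.hstack([s,cv2.resize(d['top'][0]['frame'][210:350,230:430],(580,300))])]))
E
```

```text
18.7083 [0.00045886 0.06154142]
20.1083 [0.00101732 0.06166287] [-0.77909375 -1.64991836  0.47130895] 0.025354208412161554 31.374440188519657 [-0.2798288   0.84520852  0.18499343]
```

View pics/closed.png

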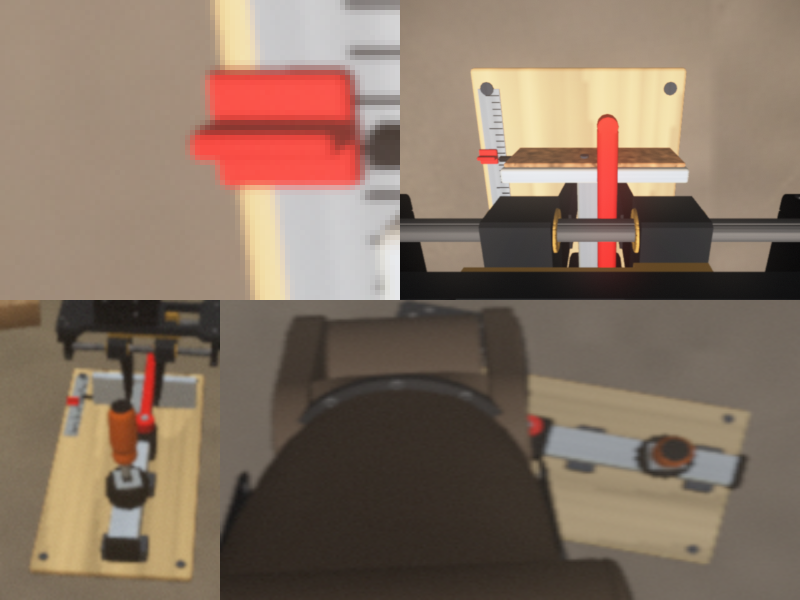

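The lever lies along the leg with the grip at 25.4 mm. The pointer (row ≈254.4) is level with the rib (≈254.2), the driver is standing in the knob, and the leg is held.

```bash
python3 -c "
from plant import *
print(sign_off())"
```

```text
the job is handed in; nothing more can be done
None
```

I handed the job in about 20 s into the 54 s allowed: the driver is standing in the lock knob with its tip home (leaning slightly), the leg is held with its pointer within about 0.3 mm of the red mark in the last picture, and the cam lever is closed along it.

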